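# Free a tube-rack strap with a forked release tool

### The arm

A 6-joint arm with a two-finger parallel gripper is mounted at the origin on a cart in front of the work surface, level with it; the furniture and walls round the work are solid. World frame = base frame: x ahead of the robot, y to its left, z up, the work surface at z = 0. Lengths are in m, angles in rad, forces in N, time in s.
With the tool pointing down it reaches from about 0.35 to 0.975 m from the base axis. Payload 4.9 kg.
Tool frame: the origin (TCP) lies at the very end of the fingers, on their centre line; the grasp point (between the pads) lies 19 mm behind it; z points along the fingers, y is the line along which they close (so a half turn about z gives the same grasp; the last joint's range is limited). The gripper opens to 85 mm and grips with 20 to 120 N. Pads are 22 mm wide; open, the fingers measure 114 mm over their backs; the gripper's body (76 mm by 85 mm) begins 54 mm behind the grasp point. The pads swing forward as they close: fully open they stand 13 mm farther back than shut.
Start: joints at [1.036, 0.053, 1.613, -0, 1.476, -0.119], TCP at [0.252, 0.572, 0.231] pointing down, gripper open.
Joint ranges: [-3.01, 3.01], [-1.01, 2.22], [0.06, 2.58], [-1.02, 4.17], [0.09, 2.62], [-3.14, 3.14]. Speed limits (rad/s): [2.57, 2.57, 3.14, 3.14, 3.14, 3.14].

### API

Orientations are given as a unit quaternion [w, x, y, z].
In Python, from plant import manip, vision, order gives the robot as it stands.
- The arm moves only by the tool play_rows, never from a script. Its argument "steps" is a list that holds one entry, the list of rows, each a list of 6 numbers: the shift along the tool's x, y, z in mm, then the turn, a rotation vector about the tool's x, y, z in degrees. A call has 1 to 12 rows; each row is the pose to reach, as a shift and turn from the pose commanded when the call began, along the tool's axes at that moment; what a row does not reach only later rows make up. A row lasts 1/12 s, in which the tool goes at most 41.7 mm and 7.16 degrees, less where a joint would pass 70% of its speed; a pose out of reach is approached as far as the arm can. A call with a gripper value outside its range is refused whole. "claw" is the gripper's target within -1 to 1 (fully open at 1, half-way at 0, shut at -1), set as the call begins (left out, the last holds). The fingers move at their own pace and stop on an object; the grip force is fixed at half the most. Time passes only in rows, so rows that repeat a pose let the fingers close. It gives the time, the measured TCP pose, the force, the opening and the grip force at its end, in the units of the state.
- manip.state(): the state, without advancing time (a new reading comes with each control period).
- vision.grab_frame(name): name is "scene" or "top"; returns (picture, depth): 480x640x3 uint8, blue, green, red; 480x640 float32, m along the optical axis (not along the pixel's ray), 0 where there is no reading.
- vision.camera_info(name): a dict with "K" (3x3 intrinsics, pixels), "k1" (the pictures are not rectified: a ray, as slopes to the right and down, at radius r is drawn at 1 + k1 r^2 times it, then the intrinsics apply), "eye" and "orientation" of the camera in the world. Camera axes: x right, y down, z forward; pixel columns grow to the right and rows downward; lengths in m; the calibration is good to about 2 mm. A picture is of the moment at which its call begins. camera_info takes no time and is no camera call.
- order.job_done(): hands the job in; it is judged then, once.
The state is a dict: "time": time; "joint_pos": joint angles; "joint_vel": joint speeds; "joint_efforts": joint torques, N m; "tool_pos": TCP position; "tool_rot": TCP orientation; "contact_force": force on the tool from outside, world axes, zero at the start; "ft_torque": the same for the moment, N m; "gripper_width": opening from 0.0 (shut) to 1.0 (fully open); "grasp_force": force on a finger pad.
Only numpy, scipy, OpenCV 4.12 (cv2) and the standard library are available. Lean on these libraries where they do the work, as an engineer would, in place of code of your own. Each camera call takes 0.05 s, during which the arm holds its last target. There are 200 camera calls.

### The job

Pick up the forked release tool, straddle the strap's spring bar with its fork beside the collar and press the collar sideways, gently and by feel, up to its rubber stop so that the bar leaves its catch; keep it pressed while you lever the strap up with the tool, and swing the strap open to between 55 and 80 degrees. Then lay the tool down on the free table, well clear of the carrier. Work the strap only with the tool, not with the fingers, and leave the other things where they are.

Things in the scene. Friction and masses are not known exactly. Their poses are not given: they have to be found in the camera images.
- fork: Forked release tool, loose, 116 mm long, about 60 g. Black handle 70 x 14 x 24 mm (long, wide, high), ribbed at its tail, then a steel shank and a two-pronged fork. Origin: middle of the underside, near the centre of mass; x along the tool to the fork, z up as it lies. Handle x = -50 to +20 mm, prongs +47 to +71 mm.
- fork_mouth (a point): Where the bar should lie in the fork: 59 mm ahead of the tool's origin, 12 mm above its underside, in its middle plane. The two prongs lie one above the other, polished, each 7 mm thick and 6 mm wide; the gap between them is 10 mm high, 24 mm deep, open at the front.
- clamp: Rack carrier, fixed: aluminium plate 170 x 180 x 8 mm with a tube rack held down by a steel strap. Origin: centre of its underside; z up. The tool comes along its +x. Strap arms, 8 mm wide and 10 mm high at y = +36 and -36 mm, end 7 mm in front of the bar; the tie plate between them is 55 mm behind it. In front of the bar nothing between the arms is above 20 mm.
- bar_home (a point): Fixed point of the carrier at x = -55, y = 0, z = 60 mm: middle of the spring bar while the strap is shut. The bar is a 6 mm rod along the carrier's y through both arms. Collar: 28 mm in diameter, y = +8 to +14 mm at rest. Spring barrel: 13 mm in diameter, y = -32 to -20 mm.
- bar_zone (a point): Fixed point of the carrier at x = -55, y = +24, z = 60 mm: middle of the 18 mm of bare bar between the collar and the +y arm, free for the fork.
- bar_collar (a point): Centre of the collar's +y face, on the bar's axis, which the fork pushes towards the carrier's -y; moves with bar and strap. Spring: 2 N at first, 0.1 N more per mm, so under 5 N until the bar meets a firm rubber buffer; 6 to 8 N means it is against the buffer; ease back to about 5 N for the lift, as lifting adds to it. More than 12 N from the tool damages it.
- catch_nominal (a point): Fixed point of the carrier, x = -55, y = +50, z = 60 mm: mean edge of the catch, 7 mm of steel over the bar's +y end; the strap cannot rise under it. Catch and buffer are on one cross slide whose setting varies by 8 mm either way and is not measured: the bar clears the catch after 4 to 20 mm and meets the buffer 2 mm later.
- strap_hinge (a point): Fixed point on the strap's hinge axis, which runs along the carrier's y at x = +55, z = 60 mm, 110 mm behind the bar. The arms swing up and back about it.
- strap (a joint): Strap angle, rad: 0 shut, grows as it swings up and back; stop at 1.75. The stiff hinge stays where it is left. Clear of the catch, the strap rises with 1 to 2.5 N at the bar. From 0.17 rad the bar is above the catch and can be let go; it then springs back out.
- bar (a joint): How far the spring bar is pushed in along the carrier's -y, m: 0 at rest, pushed back to 0 by its spring; at most 0.027.
- timer: Small white bench timer, 72 x 62 x 18 mm, loose bystander; origin at the centre of its underside.
- marker: Pen-shaped marker with a dark cap, 137 mm long, 14 mm thick, loose bystander, lies along its y; origin at the centre of its underside.
- tweezers: Thin steel tweezers, 122 mm long, 4 mm high, loose bystander, lie along their y; origin at the centre of their underside.
- tape_roll: Roll of tape, 58 mm across, 19 mm high, loose bystander; origin at the centre of its underside.
There are look-alikes about, which are no part of the job. Several things have the shape of the fork; the one meant has the colours described above.

How it is judged:
On the way, in this order (a step that is already met when the one before it is completed fails the run):
1. the fork presses the spring bar in by more than 3 mm while the strap is still shut (value of joint bar above 0.003 m and value of joint strap below 0.05 rad and contact force between fork and clamp above 2 N), for 0.1 s.
2. the strap is levered up with the tool, the bar above its catch (value of joint strap above 0.17 rad and contact force between fork and clamp above 0.2 N), for 0.1 s.
At the end, for the whole second after the job is handed in: the strap stands open by 50 to 85 degrees (0.87 to 1.48 rad) with its spring bar sprung back out (within 3 mm of rest), and the tool lies at rest flat on the table, its middle and its fork at least 140 mm from the carrier's centre (value of joint strap between 0.87 and 1.48 rad and value of joint bar below 0.003 m and height (world z) of fork_mouth below 0.018 m and height (world z) of fork below 0.028 m and linear speed of fork below 0.02 m/s and horizontal distance between each of fork_mouth, fork and clamp above 0.14 m); the robot touches nothing.
It fails at once if the tool presses on the carrier, strap or bar with more than 12 N (contact force between fork and clamp above 12 N).
It fails at once if the fingers push the carrier, strap or bar (contact force between the fingers and clamp above 3 N).
It fails at once if a bystander is moved by more than 30 mm (distance of any of timer, marker, tweezers, tape_roll from where it was at the start of the episode above 0.03 m).
It also fails if it takes over 72 s, if anything falls off the work surface, if the arm or the gripper's body presses on something with over 40 N, if the wrist force passes 120 N, or if a joint passes its speed limit or range.

## Working session

There is one attempt and no reset: what is moved stays moved. The work goes in short steps, Python scripts to look and compute and a tool call to move; the robot and the scene stay as the last step left them, time stands still between calls to the robot, and variables do not carry over. Pictures are saved under pics/ and viewed, at most 12 in all, crops included, and the job is handed in when it is done.

Besides the shell and the picture viewer there is one more tool, called after "Request:" in YAML: its name, and indented under it one key for each argument. play_rows: Moves the arm, as the interface text tells. Its arguments: {"type":"object","properties":{"steps":{"type":"array"},"claw":{"type":"number"}},"required":["steps"]}

```bash
mkdir -p pics; cat > h.py <<'E'
import numpy as np, cv2
from plant import manip, vision, order
from scipy.spatial.transform import Rotation as R
def info(n):
    c=vision.camera_info(n); q=c["orientation"]; return np.array(c["K"]),c["k1"],np.array(c["eye"]),R.from_quat([q[1],q[2],q[3],q[0]]).as_matrix()
def und(n,uv):
    K,k1,e,M=info(n); return cv2.undistortPoints(np.float64(uv).reshape(-1,1,2),K,np.array([k1,0,0,0,0.])).reshape(-1,2)
def plane(n,uv,z):
    K,k1,e,M=info(n); p=und(n,uv); d=np.c_[p,np.ones(len(p))]@M.T
    return e+d*((z-e[2])/d[:,2])[:,None]
def deproj(n,uv,dep):
    K,k1,e,M=info(n); p=und(n,uv); return e+(np.c_[p,np.ones(len(p))]*np.asarray(dep)[:,None])@M.T
def cloud(n,dep):
    v,u=np.mgrid[:480,:640]; P=deproj(n,np.c_[u.ravel(),v.ravel()],dep.ravel()); P[dep.ravel()==0]=np.nan; return P.reshape(480,640,3)
def proj(n,P):
    K,k1,e,M=info(n); q=(np.atleast_2d(P)-e)@M; return cv2.projectPoints(q,np.zeros(3),np.zeros(3),K,np.array([k1,0,0,0,0.]))[0].reshape(-1,2)
E
python3 - <<'E'
from h import *
for n in("scene","top"):
    im,d=vision.grab_frame(n); cv2.imwrite(f"pics/{n}0.png",im); np.savez(f"{n}0.npz",im=im,d=d); print(vision.camera_info(n))
print(manip.state())
E
```

```text
{'K': array([[517.95102985,   0.        , 315.11694423],
       [  0.        , 517.95102985, 246.1916328 ],
       [  0.        ,   0.        ,   1.        ]]), 'k1': -0.1029815511326705, 'eye': array([-0.32863949, -0.49033258,  0.773057  ]), 'orientation': array([-0.37613852,  0.77315505, -0.4546983 ,  0.23238018])}
{'K': array([[443.07078456,   0.        , 314.56950713],
       [  0.        , 443.07078456, 241.20358242],
       [  0.        ,   0.        ,   1.        ]]), 'k1': -0.0012450049911070721, 'eye': array([ 0.35438315, -0.02997308,  1.0256832 ]), 'orientation': array([-0.06217974,  0.71079532, -0.69789091,  0.06206421])}
{'time': 0.1, 'joint_pos': array([ 1.03599557e+00,  5.33068208e-02,  1.61419504e+00, -7.30620997e-06,
        1.47602761e+00, -1.19020018e-01]), 'joint_vel': array([-0.00233529, -0.00109913, -0.00234552,  0.00167378,  0.00047553,
        0.00046126]), 'joint_efforts': array([ 4.64693749e-04, -3.94901597e+01, -3.71363032e+01, -1.32874502e-04,
        3.94620394e-03, -2.57784343e-06]), 'tool_pos': array([0.25215132, 0.57123562, 0.23015316]), 'tool_rot': array([-3.07529275e-04,  2.06395715e-01,  9.78468125e-01, -9.18285666e-04]), 'contact_force': array([-0.45949993,  0.51690314,  0.41578905]), 'ft_torque': array([0.00086761, 0.0314549 , 0.0087772 ]), 'grasp_force': 0.0, 'gripper_width': 1.00068648365958}
```

View pics/scene0.png

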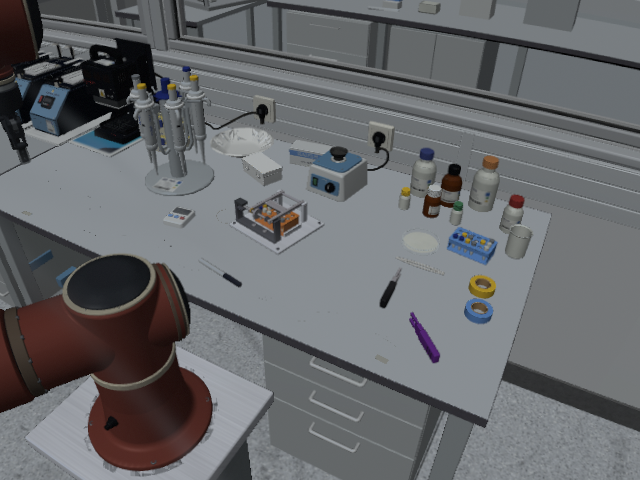

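View pics/top0.png

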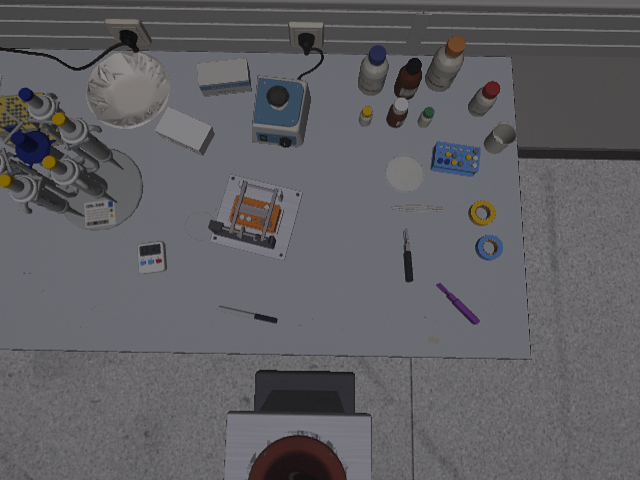

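Scene and top show these candidates for the fork, in top pixels:
- (408,258): black handle with a steel shank. This one fits the description.
- (458,303): purple, same shape.
- (248,315): thin rod with a dark cap, so probably the marker.

The carrier is at (257,217), with the bar and catch side at its lower left. Next I'll check the choice in a close crop and measure.

```bash
python3 - <<'E'
from h import *
Z=np.load("top0.npz"); im,d=Z["im"],Z["d"]
a=cv2.resize(im[222:292,380:480],(800,560),interpolation=cv2.INTER_CUBIC)
b=cv2.resize(im[165:270,195:320],None,fx=4.7,fy=4.7,interpolation=cv2.INTER_CUBIC)
cv2.imwrite("pics/b.png",b)
c=cv2.resize(a,(400,280)); 
cv2.imwrite("pics/a.png",c)
P=cloud("top",d)
# fork
sub=P[222:292,395:425]; m=(sub[...,2]>0.006)
ys,xs=np.nonzero(m); print("fork px",len(ys),ys.min()+222,ys.max()+222)
pts=sub[m]; print("z max/median",np.nanpercentile(pts[:,2],[5,50,95]))
g=im.max(2)[222:292,395:425]
blk=(g<55); ys,xs=np.nonzero(blk); uv=np.c_[xs+395,ys+222]
(r)=cv2.minAreaRect(uv.astype(np.float32)); print("black",r)
bp=cv2.boxPoints(r); print(plane("top",bp,0.024))
# carrier plate white
zz=P[165:270,195:320,2]; print(np.round(zz[::7,::9]*1000).astype(int))
hsv=cv2.cvtColor(im,cv2.COLOR_BGR2HSV)
w=((im.min(2)>150)).astype(np.uint8); w[:165]=0;w[270:]=0;w[:,:195]=0;w[:,320:]=0
k=cv2.findContours(w,cv2.RETR_EXTERNAL,cv2.CHAIN_APPROX_NONE)[0]; k=np.vstack([c for c in k if len(c)>15])
r=cv2.minAreaRect(k); bp=cv2.boxPoints(r); q=plane("top",bp,0.008); print(r,q,q.mean(0)); print(np.linalg.norm(np.diff(q,axis=0),axis=1))
E
```

```text
fork px 318 229 281
z max/median [0.00822317 0.02277131 0.02572943]
black ((407.0793762207031, 257.5323181152344), (47.24504470825195, 7.439561367034912), 85.60128784179688)
[[ 0.55237326 -0.22821872  0.024     ]
 [ 0.55402889 -0.24533451  0.024     ]
 [ 0.44561154 -0.25145878  0.024     ]
 [ 0.44401463 -0.23465943  0.024     ]]
[[ 0 -3 -1  0 -1 -4  0  1  1  1 -1  0 -1 -2]
 [ 2 -3 -1 -2  2  2 -2 -2 -1  1  4  3  0 -1]
 [-3  1 -2  1  9  9 11  1 -2  0 -4  0  0 -1]
 [-1 -5  1 -3 11 61 57 61  7 12 -4 -2 -1 -3]
 [-5 -1  1 -3  5 63  9  9 10 62 10  8  2 -1]
 [-1 -1  5  4 10 65 41 43  6  6  8  2 -2  0]
 [ 2 -1 -3  7  7 62 61 13 49 42  5  7 -3 -2]
 [-2  4  0  8 42 42 60 60 64 43  6  3  1  2]
 [ 0 -2 72  7 31 44 46 39 64 31  6  7 -1 -1]
 [-1 -2 68 62 66  8  7  7 41 20  6 -2  1 -4]
 [-1  2  9 16 14 69 61 65  4  7  8  0 -1  0]
 [-3  0  7  4  7  9 16 15 15  6 10 -3  1  2]
 [-2 -3  0  0 -2  7  7  6  8  9  9  0 -2 -2]
 [-3  1 -1 -3  1 -1  1  0  5  8  2 -1  2 -5]
 [-2  0  0 -1 -1  2 -1 -1  0 -1  4  0  1 -1]]Traceback (most recent call last):
  File "<stdin>", line 21, in <module>
    return _nx.concatenate(arrs, 0, dtype=dtype, casting=casting)
           ~~~~~~~~~~~~~~~^^^^^^^^^^^^^^^^^^^^^^^^^^^^^^^^^^^^^^^
ValueError: need at least one array to concatenate
```

View pics/a.png

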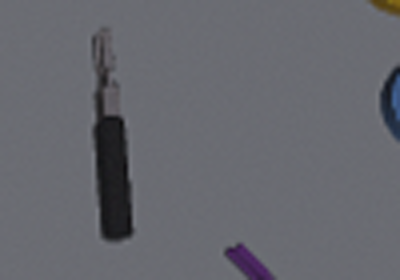

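View pics/b.png

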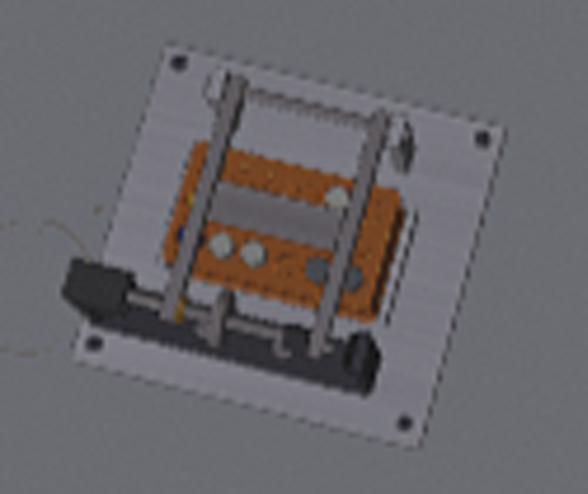

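The crop confirms it: black handle with a steel shank and fork tips at top pixel (405,229). The carrier's bar lies towards the robot, with the catch block at the left (+y) and the collar at about top pixel (241,233). One more measurement, of the exact poses.

```bash
python3 - <<'E'
from h import *
Z=np.load("top0.npz"); im,d=Z["im"],Z["d"]
def edge(n,uv,z):
    q=plane(n,uv,z)[:,:2]; return q
g=im.max(2).astype(int); sub=g[222:292,395:425]
m=sub<50
ys=[y for y in range(70) if m[y].sum()>=3]; 
print("widths",[(y+222,int(np.nonzero(m[y])[0].min()+395),int(np.nonzero(m[y])[0].max()+395)) for y in ys][::3])
ys=[y for y in ys if y+222>254 and y+222<279]
L=np.array([[np.nonzero(m[y])[0].min()+394.5,y+222] for y in ys]); Rr=np.array([[np.nonzero(m[y])[0].max()+395.5,y+222] for y in ys])
for nm,q in(("left z0",plane("top",L,0.)),("right z24",plane("top",Rr,.024))):
    f=np.polyfit(q[:,0],q[:,1],1); print(nm,"y at x=.45,.5",np.polyval(f,[.45,.5]),"yaw",np.degrees(np.arctan(f[0])))
print("front z24, tail z0, tip", plane("top",[[407.5,250.8]],.024),plane("top",[[409,281.7]],0.),plane("top",[[405.2,229]],.02))
# plate
t=int(np.median(g[240:270,300:330])); print("table",t)
w=(g>t+14).astype(np.uint8)*255; w[:165]=0;w[272:]=0;w[:,:195]=0;w[:,320:]=0
w=cv2.morphologyEx(w,cv2.MORPH_OPEN,np.ones((3,3),np.uint8))
k=max(cv2.findContours(w,cv2.RETR_EXTERNAL,cv2.CHAIN_APPROX_NONE)[0],key=cv2.contourArea)
q=plane("top",k.reshape(-1,2),.008)[:,:2].astype(np.float32)
r=cv2.minAreaRect(q); print("plate",r, cv2.boxPoints(r))
# from bar: points with depth z 50..75
Zs=np.load("scene0.npz"); 
c=np.array(r[0])
for yaw in (-17,-15,-13):
    a=np.radians(yaw); ex=np.array([np.cos(a),np.sin(a)]); ey=np.array([-ex[1],ex[0]])
    print(yaw,"bar",c-.055*ex,"zone",c-.055*ex+.024*ey,"grip5",c-(.055+.054)*ex+.024*ey)
E
```

```text
widths [(251, 405, 409), (254, 404, 410), (257, 404, 410), (260, 404, 410), (263, 404, 411), (266, 405, 411), (269, 405, 411), (272, 405, 411), (275, 405, 412), (278, 405, 412), (281, 407, 409)]
left z0 y at x=.45,.5 [-0.23889123 -0.23665333] yaw 2.5627319785709903
right z24 y at x=.45,.5 [-0.25168576 -0.24801531] yaw 4.198499735497184
front z24, tail z0, tip [[ 0.51406926 -0.24119331  0.024     ]] [[ 0.44556115 -0.2483884   0.        ]] [[ 0.5657528  -0.23765207  0.02      ]]
table 114
plate ((0.5234504342079163, 0.14178165793418884), (0.12260838598012924, 0.014803954400122166), 76.90846252441406) [[0.502355   0.0837474 ]
 [0.5167742  0.08039419]
 [0.5445459  0.19981591]
 [0.5301267  0.20316912]]
-17 bar [0.47085367 0.1578621 ] zone [0.47787059 0.18081342] grip5 [0.42623014 0.19660149]
-15 bar [0.47032451 0.15601671] zone [0.47653617 0.17919893] grip5 [0.42437618 0.19317515]
-13 bar [0.46986008 0.15415397] zone [0.47525891 0.17753885] grip5 [0.42264292 0.1896862 ]
```

```bash
python3 - <<'E'
from h import *
Z=np.load("top0.npz"); im,d=Z["im"],Z["d"]
def fit(n,C,z):
    q=plane(n,C,z)[:,:2]; return q
C=np.array([[165,42],[507,128],[420,447],[75,360]])/4.7+[195,165]-.4
q=fit("top",C,.008); c=q.mean(0); print(q,c,np.linalg.norm(q-np.roll(q,-1,0),axis=1))
ex=(q[0]-q[3])+(q[1]-q[2]); ey=(q[0]-q[1])+(q[3]-q[2]); a1=np.degrees(np.arctan2(ex[1],ex[0])); a2=np.degrees(np.arctan2(-ey[0],ey[1])); print("yaw",a1,a2)
a=np.radians((a1+a2)/2)
M=np.array([[np.cos(a),-np.sin(a)],[np.sin(a),np.cos(a)]])
T=lambda p:np.r_[c+M@np.array(p[:2]),p[2]]
np.savez("clamp.npz",c=c,a=a)
pts={"home":(-.055,0,.06),"zone":(-.055,.024,.06),"collar":(-.055,.014,.06),"armL":(-.062,.036,.065),"armR":(-.062,-.036,.065),"hingeL":(.055,.036,.065),"grip5":(-.109,.024,.06),"barrel":(-.055,-.032,.06)}
for k,p in pts.items(): print(k,np.round(T(p),4))
out=[]
cor=[(sx*.085,sy*.09,.008) for sx,sy in((1,1),(1,-1),(-1,-1),(-1,1))]
for n,(x,y,w,h),s in(("top",(195,165,125,105),3.2),("scene",(225,180,110,75),3.6)):
    A=np.load(n+"0.npz")["im"][y:y+h,x:x+w]; A=cv2.resize(A,None,fx=s,fy=s,interpolation=cv2.INTER_CUBIC)
    for p in list(pts.values())+cor:
        u=(proj(n,T(p))[0]-[x,y]+.5)*s; cv2.circle(A,(int(u[0]),int(u[1])),2,(0,255,0),-1)
    out.append(cv2.copyMakeBorder(A,0,340-A.shape[0],0,400-A.shape[1],cv2.BORDER_CONSTANT))
cv2.imwrite("pics/c.png",np.hstack(out))
s=manip.state(); r=R.from_quat(np.roll(s["tool_rot"],-1)); print(r.as_matrix().round(3))
tgt=R.from_matrix(np.c_[[np.cos(.0593),np.sin(.0593),0],[np.sin(.0593),-np.cos(.0593),0],[0,0,-1]])
G=np.array([.4948+.002*.998,-.2426,.15]); print("shift mm",r.inv().apply(G-s["tool_pos"])*1000,"rotvec",np.degrees((r.inv()*tgt).as_rotvec()))
E
```

```text
[[0.69628477 0.17827461]
 [0.65407979 0.00280969]
 [0.49047479 0.04192091]
 [0.53083309 0.21439532]] [0.59291811 0.10935013] [0.18046939 0.168215   0.17713332 0.16934865]
yaw -12.878140635109068 -13.348946549665463
home [0.5394 0.1218 0.06  ]
zone [0.5448 0.1452 0.06  ]
collar [0.5425 0.1355 0.06  ]
armL [0.5407 0.1585 0.065 ]
armR [0.5244 0.0884 0.065 ]
hingeL [0.6547 0.1319 0.065 ]
grip5 [0.4922 0.1575 0.06  ]
barrel [0.5321 0.0907 0.06  ]
[[-0.915  0.404 -0.001]
 [ 0.404  0.915 -0.002]
 [ 0.    -0.002 -1.   ]]
shift mm [-552.53047658 -645.52990843   81.27221788] rotvec [-5.25998195e-02  1.42852400e-01  1.52779856e+02]
```

View pics/c.png

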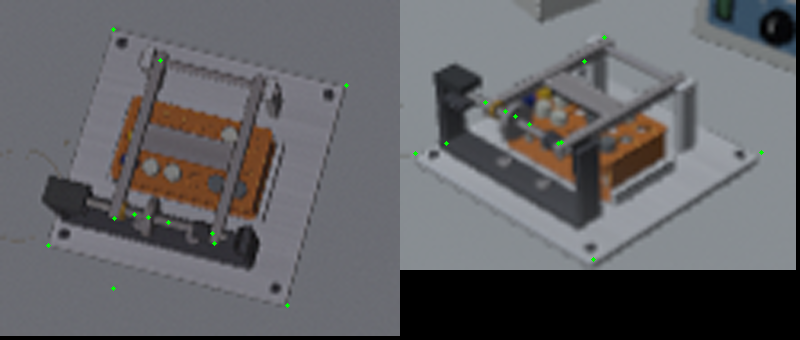

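The overlay fits both views: the green dots sit on the plate corners, the arm ends and the bar. Fork origin is about (0.495, -0.243), yaw 3.4°. Carrier centre is about (0.593, 0.109), yaw -13.1°. Moving over the fork now.

Request:
play_rows:
  steps:
    - [[-276,-324,20,0,0,76],[-276,-324,20,0,0,76],[-276,-324,20,0,0,76],[-276,-324,20,0,0,76],[-276,-324,20,0,0,76],[-276,-324,20,0,0,76],[-276,-324,20,0,0,76],[-276,-324,20,0,0,76],[-276,-324,20,0,0,76],[-276,-324,20,0,0,76],[-276,-324,20,0,0,76],[-276,-324,20,0,0,76]]
  claw: 1

```text
time: 1.1
tool_pos: [0.3744, 0.1613, 0.2107]
tool_rot: [0.0, 0.767, 0.641, -0.0]
contact_force: [-0.1, -0.9, -1.1]
gripper_width: 0.999
grasp_force: 0.0
```

```bash
cat >> h.py <<'E'
def Rt(): 
    s=manip.state(); return R.from_quat(np.roll(s["tool_rot"],-1)),np.array(s["tool_pos"]),s
def down(yaw): 
    c,s=np.cos(yaw),np.sin(yaw); return R.from_matrix(np.c_[[c,s,0],[s,-c,0],[0,0,-1]])
def rel(G,T):
    r,p,s=Rt(); return (r.inv().apply(np.array(G)-p)*1000).round(1),np.degrees((r.inv()*T).as_rotvec()).round(1)
E
python3 -c "
from h import *
print(rel([.4898,-.2429,.12],down(.0593)),Rt()[2])"
```

```text
(array([-377.3,  185.3,   90.9]), array([ 0. ,  0. , 76.4])) {'time': 1.1, 'joint_pos': array([ 2.24180890e-01, -4.99157898e-01,  2.11348799e+00, -4.50929517e-04,
        1.52776463e+00,  4.02651715e-01]), 'joint_vel': array([ 0.07399275,  0.01608121, -0.01631214,  0.02889453,  0.00072026,
       -0.06691148]), 'joint_efforts': array([-1.41775500e+00, -1.66838890e+01, -3.73844612e+01, -1.70183871e-01,
        5.68923380e-03,  3.44992206e-01]), 'tool_pos': array([0.37440581, 0.16134483, 0.2107211 ]), 'tool_rot': array([ 8.64932854e-05,  7.67302274e-01,  6.41285511e-01, -3.26000092e-04]), 'contact_force': array([-0.09265108, -0.85082429, -1.09116375]), 'ft_torque': array([-0.0072312 ,  0.00408251, -0.05726079]), 'grasp_force': 0.0, 'gripper_width': 0.9987318684431076}
```

Request:
play_rows:
  steps:
    - [[-377,185,60,0,0,76],[-377,185,60,0,0,76],[-377,185,60,0,0,76],[-377,185,60,0,0,76],[-377,185,60,0,0,76],[-377,185,60,0,0,76],[-377,185,60,0,0,76],[-377,185,60,0,0,76],[-377,185,60,0,0,76],[-377,185,60,0,0,76],[-377,185,60,0,0,76],[-377,185,60,0,0,76]]

```text
time: 2.1
tool_pos: [0.4925, -0.2402, 0.15]
tool_rot: [-0.001, 0.999, 0.036, -0.001]
contact_force: [-0.6, 0.4, -0.3]
gripper_width: 1.0
grasp_force: 0.0
```

```bash
python3 -c "
from h import *
print(rel([.4898,-.2429,.004],down(.0593)))"
```

```text
(array([ -2.7,   2.7, 146. ]), array([-0.1,  0.1,  0.7]))
```

Request:
play_rows:
  steps:
    - [[-3,3,30,0,0,1],[-3,3,60,0,0,1],[-3,3,90,0,0,1],[-3,3,115,0,0,1],[-3,3,135,0,0,1],[-3,3,142,0,0,1],[-3,3,147,0,0,1],[-3,3,147,0,0,1],[-3,3,147,0,0,1],[-3,3,147,0,0,1]]

```text
time: 2.93
tool_pos: [0.4906, -0.2429, 0.0062]
tool_rot: [0.001, 1.0, 0.028, 0.001]
contact_force: [0.3, 1.0, -0.4]
gripper_width: 1.004
grasp_force: 0.0
```

Request:
play_rows:
  steps:
    - [[0,0,0,0,0,0],[0,0,0,0,0,0],[0,0,0,0,0,0],[0,0,0,0,0,0],[0,0,0,0,0,0],[0,0,0,0,0,0],[0,0,0,0,0,0],[0,0,0,0,0,0],[0,0,0,0,0,0],[0,0,0,0,0,0],[0,0,0,0,0,0],[0,0,0,0,0,0]]
  claw: -1

```text
time: 3.93
tool_pos: [0.4894, -0.2426, 0.0045]
tool_rot: [0.0, 1.0, 0.028, 0.0]
contact_force: [0.7, -0.8, 2.7]
gripper_width: 0.147
grasp_force: 60.7
```

Request:
play_rows:
  steps:
    - [[0,0,-10,0,0,0],[0,0,-40,0,0,0],[0,0,-75,0,0,0],[0,0,-110,0,0,0],[0,0,-145,0,0,0],[0,0,-145,0,0,0],[0,0,-145,0,0,0],[0,0,-145,0,0,0]]

```text
time: 4.6
tool_pos: [0.4887, -0.242, 0.1489]
tool_rot: [-0.0, 1.0, 0.028, -0.0]
contact_force: [0.3, 0.5, -1.7]
gripper_width: 0.147
grasp_force: 60.3
```

```bash
cat >> h.py <<'E'
_z=np.load("clamp.npz"); c0=_z["c"]; a0=float(_z["a"])
Mc=np.array([[np.cos(a0),-np.sin(a0),0],[np.sin(a0),np.cos(a0),0],[0,0,1]])
W=lambda p: np.r_[c0,0]+Mc@np.array(p,float)
mt=np.array([.064,0,-.0075])   # mouth in TCP frame
def pitched(phi): # nose down by phi rad, carrier yaw
    return R.from_matrix(Mc)*R.from_euler('y',phi)*R.from_matrix(np.diag([1.,-1,-1]))
def go(mouth,phi=0): # mouth in carrier coords
    T=pitched(phi); return rel(W(mouth)-T.apply(mt),T)
def mouth(): # carrier coords of mouth, mm, and force in carrier axes
    r,p,s=Rt(); return (Mc.T@(p+r.apply(mt)-np.r_[c0,0])*1000).round(1),(Mc.T@s["contact_force"]).round(2)
E
python3 - <<'E'
from h import *
r,p,s=Rt(); print(p,s["contact_force"],s["gripper_width"])
out=[]
for n in("top","scene"):
    im,d=vision.grab_frame(n)
    P={"m":p+r.apply(mt),"tail":p+r.apply([-.045,0,-.0075]),"ho":p+r.apply([.025,0,-.0075]),"tip":p+r.apply([.076,0,-.0075])}
    u0=proj(n,P["m"])[0].astype(int)-[50,35]
    A=cv2.resize(im[u0[1]:u0[1]+80,u0[0]:u0[0]+100],None,fx=4,fy=4,interpolation=cv2.INTER_CUBIC)
    for k in P: u=(proj(n,P[k])[0]-u0+.5)*4; cv2.circle(A,(int(u[0]),int(u[1])),2,(0,255,0),-1)
    out.append(A)
cv2.imwrite("pics/d.png",np.hstack(out))
print(go((-.125,.024,.15)))
E
```

```text
[ 0.48874709 -0.24197608  0.14887363] [ 0.33867554  0.48382924 -1.7393115 ] 0.1470162762775914
(array([ -50.5, -420.6,    5.8]), array([-0.1,  0.2, 16.3]))
```

View pics/d.png

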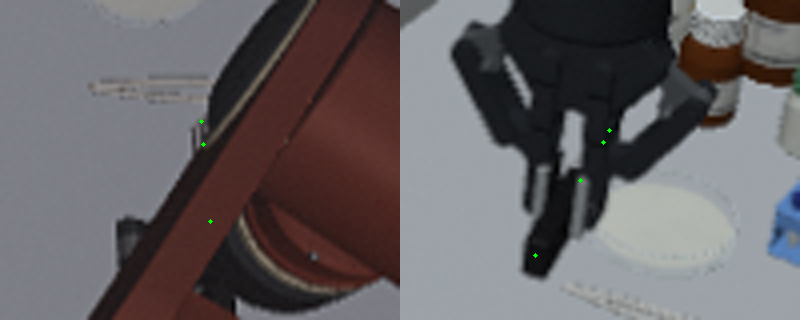

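The tool hangs level in the pads. The projected tip (201,121) in the top crop lies on the prongs. Moving to a standoff in front of the bar.

Request:
play_rows:
  steps:
    - [[-50,-420,6,0,0,16],[-50,-420,6,0,0,16],[-50,-420,6,0,0,16],[-50,-420,6,0,0,16],[-50,-420,6,0,0,16],[-50,-420,6,0,0,16],[-50,-420,6,0,0,16],[-50,-420,6,0,0,16],[-50,-420,6,0,0,16],[-50,-420,6,0,0,16],[-50,-420,6,0,0,16],[-50,-420,6,0,0,16]]

```text
time: 5.7
tool_pos: [0.4141, 0.1761, 0.1414]
tool_rot: [0.001, 0.994, -0.109, -0.002]
contact_force: [-0.3, -1.2, -0.9]
gripper_width: 0.146
grasp_force: 60.3
```

Request:
play_rows:
  steps:
    - [[0,0,40,0,0,0],[0,0,70,0,0,0],[0,0,88,0,0,0],[0,0,88,0,0,0],[0,0,88,0,0,0],[0,0,88,0,0,0]]

```text
time: 6.2
tool_pos: [0.417, 0.1735, 0.0562]
tool_rot: [-0.0, 0.994, -0.112, 0.001]
contact_force: [-0.3, -0.5, -0.4]
gripper_width: 0.148
grasp_force: 60.2
```

```bash
python3 - <<'E'
from h import *
print(mouth(),go((-.095,.024,.06)))
r,p,s=Rt(); out=[]
for n in("top","scene"):
    im,d=vision.grab_frame(n)
    P=[p+r.apply(mt),p+r.apply([.076,0,-.0075]),W((-.055,.024,.06)),W((-.055,.014,.06)),W((-.055,.032,.06))]
    u0=proj(n,W((-.075,.024,.06)))[0].astype(int)-[50,40]
    A=cv2.resize(im[u0[1]:u0[1]+80,u0[0]:u0[0]+100],None,fx=4,fy=4,interpolation=cv2.INTER_CUBIC)
    for k in P: u=(proj(n,k)[0]-u0+.5)*4; cv2.circle(A,(int(u[0]),int(u[1])),1,(0,255,0),-1)
    out.append(A)
cv2.imwrite("pics/e.png",np.hstack(out))
E
```

```text
(array([-121.8,   22.8,   63.8]), array([-0.23, -0.55, -0.42])) (array([26.8, -1.3,  3.8]), array([-0. , -0.1,  0.2]))
```

View pics/e.png

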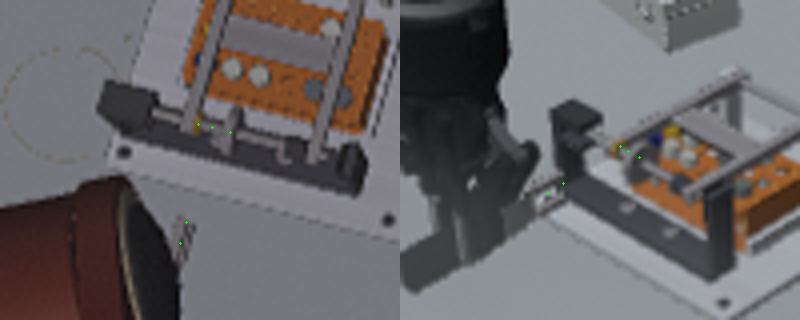

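Request:
play_rows:
  steps:
    - [[0,-1,4,0,0,0],[10,-1,4,0,0,0],[20,-1,4,0,0,0],[27,-1,4,0,0,0],[27,-1,4,0,0,0],[27,-1,4,0,0,0],[27,-1,4,0,0,0]]

```text
time: 6.88
tool_pos: [0.4426, 0.1691, 0.0512]
tool_rot: [0.0, 0.994, -0.112, -0.0]
contact_force: [0.0, -0.2, -1.3]
gripper_width: 0.15
grasp_force: 60.3
```

```bash
python3 - <<'E'
from h import *
print(mouth(),go((-.095,.024,.06)))
E
```

```text
(array([-96. ,  24.4,  58.6]), array([ 0.06, -0.19, -1.32])) (array([ 1. ,  0.1, -1.3]), array([0. , 0. , 0.3]))
```

Request:
play_rows:
  steps:
    - [[5,0,-1,0,0,0],[10,0,-1,0,0,0],[15,0,-1,0,0,0],[19,0,-1,0,0,0],[22,0,-1,0,0,0],[25,0,-1,0,0,0],[27,0,-1,0,0,0],[27,0,-1,0,0,0],[27,0,-1,0,0,0]]

```text
time: 7.63
tool_pos: [0.4689, 0.1632, 0.0522]
tool_rot: [0.0, 0.994, -0.112, -0.0]
contact_force: [-0.4, 0.1, -0.2]
gripper_width: 0.151
grasp_force: 60.3
```

```bash
python3 - <<'E'
from h import *
print(mouth(),go((-.095,.024,.06)))
E
```

```text
(array([-69. ,  24.6,  59.7]), array([-0.38, -0.03, -0.2 ])) (array([-26. ,   0.1,  -0.3]), array([0. , 0. , 0.3]))
```

Request:
play_rows:
  steps:
    - [[1,0,0,0,0,0],[2,0,0,0,0,0],[3,0,0,0,0,0],[4,0,0,0,0,0],[4,0,0,0,0,0]]

```text
time: 8.05
tool_pos: [0.473, 0.1623, 0.0524]
tool_rot: [-0.0, 0.994, -0.112, 0.0]
contact_force: [0.5, -1.0, -0.6]
gripper_width: 0.146
grasp_force: 60.3
```

Request:
play_rows:
  steps:
    - [[1,0,0,0,0,0],[2,0,0,0,0,0],[3,0,0,0,0,0],[4,0,0,0,0,0],[4,0,0,0,0,0]]

```text
time: 8.47
tool_pos: [0.477, 0.1614, 0.0524]
tool_rot: [-0.0, 0.994, -0.112, 0.0]
contact_force: [-0.2, 0.4, 0.3]
gripper_width: 0.146
grasp_force: 60.3
```

Request:
play_rows:
  steps:
    - [[1,0,0,0,0,0],[2,0,0,0,0,0],[4,0,0,0,0,0],[6,0,0,0,0,0],[8,0,0,0,0,0],[9,0,0,0,0,0],[9,0,0,0,0,0]]

```text
time: 9.05
tool_pos: [0.4858, 0.1593, 0.0524]
tool_rot: [0.0, 0.994, -0.112, 0.0]
contact_force: [-0.1, 1.2, -1.0]
gripper_width: 0.149
grasp_force: 60.3
```

```bash
python3 - <<'E'
from h import *
print(mouth())
im,d=vision.grab_frame("scene"); u0=proj("scene",W((-.055,.024,.06)))[0].astype(int)-[45,35]
cv2.imwrite("pics/f.png",cv2.resize(im[u0[1]:u0[1]+70,u0[0]:u0[0]+90],None,fx=8,fy=8,interpolation=cv2.INTER_CUBIC))
E
```

```text
(array([-51.7,  24.7,  59.9]), array([-0.37,  1.11, -0.99]))
```

View pics/f.png

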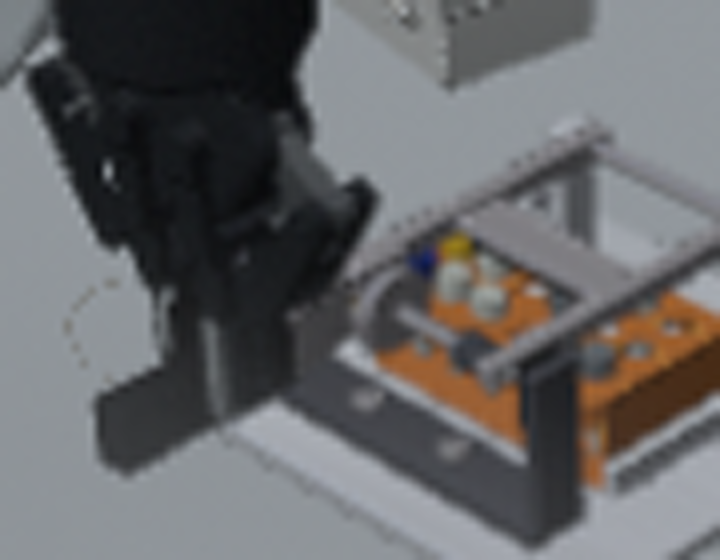

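The fork sits over the bar just left of the collar (crop (375,300)) with no contact force. Now pressing the collar sideways in small steps.

Request:
play_rows:
  steps:
    - [[0,1,0,0,0,0],[0,3,0,0,0,0],[0,5,0,0,0,0],[0,6,0,0,0,0],[0,7,0,0,0,0],[0,8,0,0,0,0],[0,8,0,0,0,0],[0,8,0,0,0,0]]

```text
time: 9.77
tool_pos: [0.4837, 0.1518, 0.0523]
tool_rot: [-0.0, 0.994, -0.112, -0.0]
contact_force: [0.4, 3.2, -0.7]
gripper_width: 0.144
grasp_force: 60.2
```

Request:
play_rows:
  steps:
    - [[0,1,0,0,0,0],[0,2,0,0,0,0],[0,3,0,0,0,0],[0,3,0,0,0,0],[0,3,0,0,0,0]]

```text
time: 10.18
tool_pos: [0.4831, 0.1486, 0.0523]
tool_rot: [0.0, 0.994, -0.112, -0.0]
contact_force: [-0.6, 1.5, -1.0]
gripper_width: 0.146
grasp_force: 60.2
```

```bash
python3 - <<'E'
from h import *
print(mouth())
E
```

```text
(array([-51.9,  13.6,  59.8]), array([-0.98,  1.35, -0.96]))
```

Request:
play_rows:
  steps:
    - [[0,0.5,0,0,0,0],[0,1,0,0,0,0],[0,1,0,0,0,0],[0,1,0,0,0,0]]

```text
time: 10.52
tool_pos: [0.4828, 0.1477, 0.0523]
tool_rot: [-0.0, 0.994, -0.112, -0.0]
contact_force: [-0.3, 2.3, -0.0]
gripper_width: 0.145
grasp_force: 60.2
```

Request:
play_rows:
  steps:
    - [[0,0.5,0,0,0,0],[0,1,0,0,0,0],[0,1,0,0,0,0],[0,1,0,0,0,0]]

```text
time: 10.85
tool_pos: [0.4826, 0.1467, 0.0523]
tool_rot: [0.0, 0.994, -0.112, -0.0]
contact_force: [0.0, 2.4, -0.4]
gripper_width: 0.148
grasp_force: 60.3
```

Request:
play_rows:
  steps:
    - [[0,0.5,0,0,0,0],[0,1,0,0,0,0],[0,1,0,0,0,0],[0,1,0,0,0,0]]

```text
time: 11.18
tool_pos: [0.4824, 0.1458, 0.0523]
tool_rot: [-0.0, 0.994, -0.112, 0.0]
contact_force: [0.2, 3.5, -0.7]
gripper_width: 0.146
grasp_force: 60.3
```

Request:
play_rows:
  steps:
    - [[0,0.5,0,0,0,0],[0,1,0,0,0,0],[0,1,0,0,0,0],[0,1,0,0,0,0]]

```text
time: 11.52
tool_pos: [0.4823, 0.1454, 0.0524]
tool_rot: [-0.001, 0.994, -0.112, 0.0]
contact_force: [1.3, 6.8, -1.0]
gripper_width: 0.15
grasp_force: 60.2
```

The force jumped to 6.8 N while the tool barely moved (0.4 mm), so the bar is on the buffer. I'll ease back about 0.5 mm and work out the lift arc.

Request:
play_rows:
  steps:
    - [[0,-0.5,0,0,0,0],[0,-0.5,0,0,0,0],[0,-0.5,0,0,0,0]]

```text
time: 11.77
tool_pos: [0.4823, 0.1456, 0.0523]
tool_rot: [-0.0, 0.994, -0.112, 0.0]
contact_force: [0.5, 5.1, -1.4]
gripper_width: 0.149
grasp_force: 60.3
```

```bash
cat >> h.py <<'E'
def arc(th,k=.5,ins=.003,up=.002):
    phi=k*th; b=np.array([.055-.11*np.cos(th),.0,.06+.11*np.sin(th)])
    T=R.from_euler('y',phi); return b+T.apply([ins,0,up]-np.array([mt[0],0,-mt[2]])),phi  # TCP, carrier frame
def arcrows(t0,ths,**kw):
    p0,f0=arc(t0,**kw)
    for t in ths:
        p,f=arc(t,**kw); d=R.from_euler('y',-f0).apply(p-p0)*1000
        # tool frame: x same, z flipped ; nose-down about carrier +y = tool -y
        print(round(t,3),[round(d[0],1),0,round(-d[2],1),0,round(-np.degrees(f-f0),1),0])
E
python3 - <<'E'
from h import *
print(mouth()); arcrows(0,np.arange(.02,.26,.02))
E
```

```text
(array([-51.9,  10.5,  59.9]), array([-0.68,  5.07, -1.4 ]))
0.02 [np.float64(-0.0), 0, np.float64(-2.8), 0, np.float64(-0.6), 0]
0.04 [np.float64(-0.0), 0, np.float64(-5.6), 0, np.float64(-1.1), 0]
0.06 [np.float64(0.1), 0, np.float64(-8.4), 0, np.float64(-1.7), 0]
0.08 [np.float64(0.2), 0, np.float64(-11.2), 0, np.float64(-2.3), 0]
0.1 [np.float64(0.4), 0, np.float64(-14.0), 0, np.float64(-2.9), 0]
0.12 [np.float64(0.6), 0, np.float64(-16.8), 0, np.float64(-3.4), 0]
0.14 [np.float64(0.8), 0, np.float64(-19.6), 0, np.float64(-4.0), 0]
0.16 [np.float64(1.2), 0, np.float64(-22.4), 0, np.float64(-4.6), 0]
0.18 [np.float64(1.5), 0, np.float64(-25.2), 0, np.float64(-5.2), 0]
0.2 [np.float64(1.9), 0, np.float64(-28.0), 0, np.float64(-5.7), 0]
0.22 [np.float64(2.4), 0, np.float64(-30.7), 0, np.float64(-6.3), 0]
0.24 [np.float64(2.9), 0, np.float64(-33.5), 0, np.float64(-6.9), 0]
```

Request:
play_rows:
  steps:
    - [[0,0,-1,0,0,0],[0,0,-2,0,0,0],[0,0,-2.5,0,0,0],[0,0,-3,0,0,0],[0,0,-3,0,0,0]]

```text
time: 12.18
tool_pos: [0.4824, 0.1455, 0.0553]
tool_rot: [-0.0, 0.994, -0.112, 0.0]
contact_force: [0.6, 4.5, -2.1]
gripper_width: 0.15
grasp_force: 60.1
```

```bash
python3 -c "
from h import *
print(mouth())"
```

```text
(array([-51.8,  10.5,  62.8]), array([-0.4 ,  4.5 , -2.08]))
```

Request:
play_rows:
  steps:
    - [[0,0,-1,0,-0.2,0],[0,0,-2,0,-0.4,0],[0,0,-3,0,-0.6,0],[0,0,-3,0,-0.6,0]]

```text
time: 12.52
tool_pos: [0.4824, 0.1455, 0.0582]
tool_rot: [-0.001, 0.994, -0.112, -0.005]
contact_force: [1.8, 4.3, -1.9]
gripper_width: 0.147
grasp_force: 60.0
```

```bash
python3 -c "
from h import *
print(mouth())"
```

```text
(array([-51.8,  10.4,  65. ]), array([ 0.77,  4.6 , -1.94]))
```

The strap is rising freely: about 2 N down, with the side force holding near 4.5 N. Continuing the arc.

Request:
play_rows:
  steps:
    - [[0,0,-3,0,-0.6,0],[0,0,-6,0,-1.1,0],[0.1,0,-8.5,0,-1.7,0],[0.2,0,-11,0,-2.3,0],[0.4,0,-14,0,-2.9,0],[0.6,0,-17,0,-3.4,0],[0.6,0,-17,0,-3.4,0]]

```text
time: 13.1
tool_pos: [0.4835, 0.1448, 0.0758]
tool_rot: [-0.004, 0.993, -0.112, -0.035]
contact_force: [-0.3, 3.0, -1.0]
gripper_width: 0.146
grasp_force: 60.2
```

```bash
python3 -c "
from h import *
print(mouth())"
```

```text
(array([-50.3,  10. ,  78.9]), array([-1.  ,  2.9 , -1.03]))
```

Request:
play_rows:
  steps:
    - [[0.2,0,-3,0,-0.6,0],[0.5,0,-5.5,0,-1.1,0],[0.9,0,-8.5,0,-1.7,0],[1.2,0,-11,0,-2.3,0],[1.6,0,-14,0,-2.9,0],[2.2,0,-17,0,-3.4,0],[2.2,0,-17,0,-3.4,0]]

```text
time: 13.68
tool_pos: [0.4872, 0.1443, 0.0929]
tool_rot: [-0.007, 0.992, -0.112, -0.064]
contact_force: [0.3, 2.5, -0.7]
gripper_width: 0.149
grasp_force: 60.2
```

```bash
python3 - <<'E'
from h import *
r,p,s=Rt(); print(mouth(),np.degrees((r.inv()*pitched(0)).as_rotvec()))
im,d=vision.grab_frame("scene"); u0=proj("scene",W((-.055,.024,.08)))[0].astype(int)-[45,35]
cv2.imwrite("pics/g.png",cv2.resize(im[u0[1]:u0[1]+70,u0[0]:u0[0]+90],None,fx=8,fy=8,interpolation=cv2.INTER_CUBIC))
E
```

```text
(array([-46.4,  10.4,  92.2]), array([-0.28,  2.46, -0.67])) [-5.80360058e-03  7.35673129e+00  2.75091981e-01]
```

View pics/g.png

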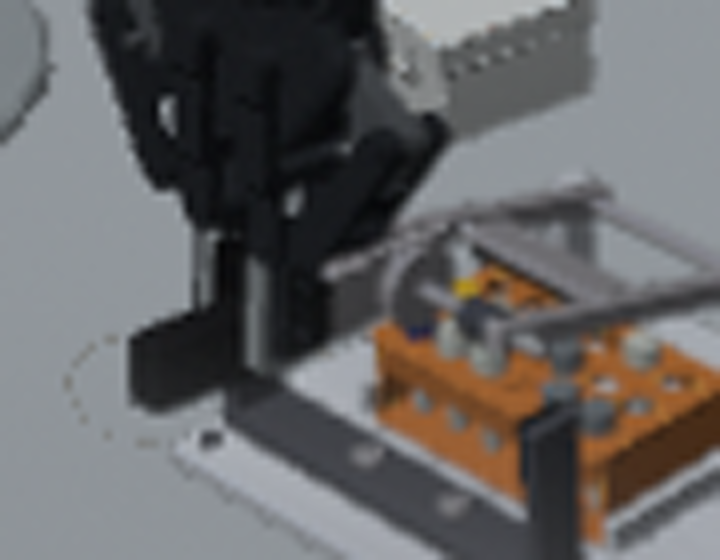

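The strap is open about 0.28 rad and the collar is still pressed. The bar is above its catch, so I'll ease the side pressure off, then swing on.

Request:
play_rows:
  steps:
    - [[0,-2,0,0,0,0],[0,-4,0,0,0,0],[0,-6,0,0,0,0],[0,-8,0,0,0,0],[0,-10,0,0,0,0],[0,-12,0,0,0,0],[0,-12,0,0,0,0]]

```text
time: 14.32
tool_pos: [0.4888, 0.1561, 0.0919]
tool_rot: [-0.007, 0.992, -0.111, -0.064]
contact_force: [0.1, 0.8, -1.1]
gripper_width: 0.145
grasp_force: 60.3
```

```bash
python3 - <<'E'
from h import *
print(mouth()); arcrows(.28,np.linspace(.32,.72,11),ins=.004); arcrows(.72,np.linspace(.76,1.16,11),ins=.004)
E
```

```text
(array([-47.6,  22.2,  91.1]), array([-0.08,  0.84, -1.13]))
0.32 [np.float64(0.6), 0, np.float64(-5.5), 0, np.float64(-1.1), 0]
0.36 [np.float64(1.4), 0, np.float64(-11.1), 0, np.float64(-2.3), 0]
0.4 [np.float64(2.4), 0, np.float64(-16.5), 0, np.float64(-3.4), 0]
0.44 [np.float64(3.6), 0, np.float64(-22.0), 0, np.float64(-4.6), 0]
0.48 [np.float64(5.0), 0, np.float64(-27.4), 0, np.float64(-5.7), 0]
0.52 [np.float64(6.5), 0, np.float64(-32.7), 0, np.float64(-6.9), 0]
0.56 [np.float64(8.3), 0, np.float64(-37.9), 0, np.float64(-8.0), 0]
0.6 [np.float64(10.2), 0, np.float64(-43.1), 0, np.float64(-9.2), 0]
0.64 [np.float64(12.4), 0, np.float64(-48.2), 0, np.float64(-10.3), 0]
0.68 [np.float64(14.7), 0, np.float64(-53.2), 0, np.float64(-11.5), 0]
0.72 [np.float64(17.2), 0, np.float64(-58.2), 0, np.float64(-12.6), 0]
0.76 [np.float64(1.5), 0, np.float64(-5.3), 0, np.float64(-1.1), 0]
0.8 [np.float64(3.3), 0, np.float64(-10.5), 0, np.float64(-2.3), 0]
0.84 [np.float64(5.2), 0, np.float64(-15.7), 0, np.float64(-3.4), 0]
0.88 [np.float64(7.2), 0, np.float64(-20.7), 0, np.float64(-4.6), 0]
0.92 [np.float64(9.5), 0, np.float64(-25.7), 0, np.float64(-5.7), 0]
0.96 [np.float64(11.9), 0, np.float64(-30.6), 0, np.float64(-6.9), 0]
1.0 [np.float64(14.5), 0, np.float64(-35.4), 0, np.float64(-8.0), 0]
1.04 [np.float64(17.3), 0, np.float64(-40.0), 0, np.float64(-9.2), 0]
1.08 [np.float64(20.2), 0, np.float64(-44.6), 0, np.float64(-10.3), 0]
1.12 [np.float64(23.3), 0, np.float64(-49.1), 0, np.float64(-11.5), 0]
1.16 [np.float64(26.6), 0, np.float64(-53.4), 0, np.float64(-12.6), 0]
```

Request:
play_rows:
  steps:
    - [[0.6,0,-5.5,0,-1.1,0],[1.4,0,-11,0,-2.3,0],[2.4,0,-16.5,0,-3.4,0],[3.6,0,-22,0,-4.6,0],[5,0,-27.5,0,-5.7,0],[6.5,0,-32.5,0,-6.9,0],[8.3,0,-38,0,-8,0],[10,0,-43,0,-9.2,0],[12.5,0,-48,0,-10.3,0],[14.7,0,-53,0,-11.5,0],[17,0,-58,0,-12.6,0],[17,0,-58,0,-12.6,0]]

```text
time: 15.32
tool_pos: [0.5138, 0.1503, 0.148]
tool_rot: [-0.019, 0.979, -0.11, -0.172]
contact_force: [-0.5, 0.4, -0.5]
gripper_width: 0.144
grasp_force: 60.2
```

```bash
python3 - <<'E'
from h import *
r,p,s=Rt(); m,f=mouth(); print(m,f,"pitch",np.degrees((r.inv()*pitched(0)).as_rotvec()).round(1),s["joint_pos"])
t=.72;print("bar",55-110*np.cos(t),60+110*np.sin(t))
E
```

```text
[-23.6  22.2 133.1] [-0.58  0.25 -0.55] pitch [ 0.  20.   0.3] [0.08960858 0.12189314 1.71124212 0.10596389 1.64095754 1.87455293]
bar -27.69863020549846 132.53231391686205
```

Request:
play_rows:
  steps:
    - [[1.5,0,-5.5,0,-1.1,0],[3.3,0,-10.5,0,-2.3,0],[5.2,0,-15.5,0,-3.4,0],[7.2,0,-20.5,0,-4.6,0],[9.5,0,-25.5,0,-5.7,0],[12,0,-30.5,0,-6.9,0],[14.5,0,-35.5,0,-8,0],[17.3,0,-40,0,-9.2,0],[20,0,-44.5,0,-10.3,0],[23.3,0,-49,0,-11.5,0],[26.5,0,-53.5,0,-12.6,0],[26.5,0,-53.5,0,-12.6,0]]

```text
time: 16.32
tool_pos: [0.5562, 0.1407, 0.1888]
tool_rot: [-0.032, 0.954, -0.107, -0.279]
contact_force: [0.4, 0.9, -0.4]
gripper_width: 0.148
grasp_force: 60.2
```

```bash
python3 - <<'E'
from h import *
r,p,s=Rt(); m,f=mouth(); print(m,f,"pitch",np.degrees((r.inv()*pitched(0)).as_rotvec()).round(1))
for n in("scene","top"):
    im,d=vision.grab_frame(n); np.savez(n+"1.npz",im=im,d=d)
im=np.load("scene1.npz")["im"]
u0=proj("scene",W((-.02,.0,.1)))[0].astype(int)-[60,55]
cv2.imwrite("pics/i.png",cv2.resize(im[u0[1]:u0[1]+100,u0[0]:u0[0]+130],None,fx=6,fy=6,interpolation=cv2.INTER_CUBIC))
E
```

```text
[ 15.1  22.4 160.6] [ 0.24  0.96 -0.4 ] pitch [ 0.1 32.6  0.2]
```

View pics/i.png

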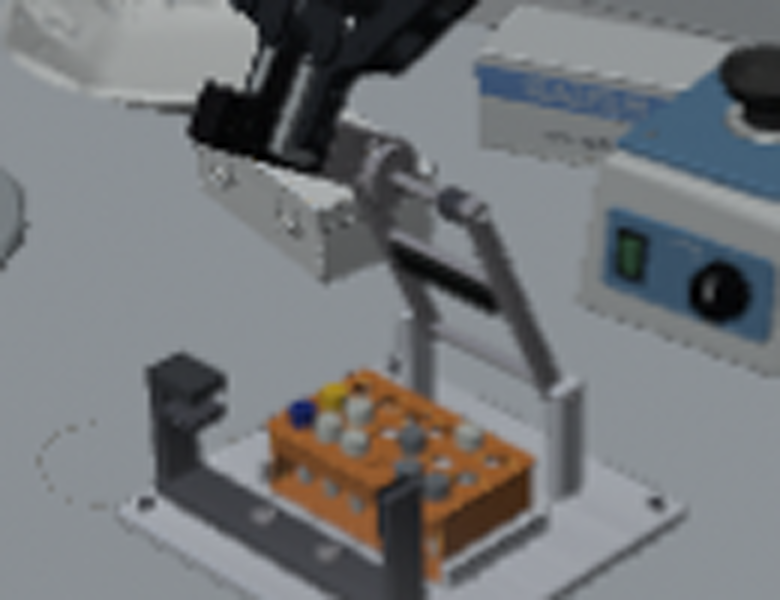

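The strap stands open at about 64°, with the bar in the fork and the tool level with the collar at crop (390,170). Backing the fork out along its own axis.

Request:
play_rows:
  steps:
    - [[0,0,1.5,0,0,0],[-2,0,1.5,0,0,0],[-5,0,1.5,0,0,0],[-9,0,1.5,0,0,0],[-14,0,1.5,0,0,0],[-20,0,1.5,0,0,0],[-28,0,1.5,0,0,0],[-38,0,1.5,0,0,0],[-50,0,1.5,0,0,0],[-65,0,1.5,0,0,0],[-80,0,1.5,0,0,0],[-80,0,1.5,0,0,0]]

```text
time: 17.42
tool_pos: [0.4872, 0.1569, 0.2329]
tool_rot: [-0.032, 0.954, -0.106, -0.278]
contact_force: [0.5, 1.1, -0.1]
gripper_width: 0.15
grasp_force: 60.2
```

```bash
python3 - <<'E'
from h import *
r,p,s=Rt(); print(p,s["contact_force"])
A=R.from_euler('y',0)
print("level", rel(p+[-.03,0,0],pitched(0)))
E
```

```text
[0.48717687 0.15690204 0.23287843] [ 0.52044179  1.08706022 -0.0787966 ]
level (array([-24.7,   6.6,  15.7]), array([ 0. , 32.5,  0.4]))
```

Request:
play_rows:
  steps:
    - [[-25,7,16,0,6,0],[-25,7,16,0,13,0],[-25,7,16,0,20,0],[-25,7,16,0,26,0],[-25,7,16,0,32.5,0],[-25,7,16,0,32.5,0],[-25,7,16,0,32.5,0]]

```text
time: 18.0
tool_pos: [0.4569, 0.1563, 0.2308]
tool_rot: [-0.0, 0.994, -0.111, -0.001]
contact_force: [-0.5, -0.8, -1.4]
gripper_width: 0.149
grasp_force: 60.3
```

```bash
python3 - <<'E'
from h import *
print(Rt()[1],rel([.4894,-.2426,.15],down(.0556)))
E
```

```text
[0.45692578 0.15628414 0.23083588] (array([119.9, 381.9,  80.4]), array([ -0. ,   0.1, -15.9]))
```

Request:
play_rows:
  steps:
    - [[20,130,10,0,0,0],[20,130,10,0,0,0],[20,130,10,0,0,0],[120,382,80,0,0,-16],[120,382,80,0,0,-16],[120,382,80,0,0,-16],[120,382,80,0,0,-16],[120,382,80,0,0,-16],[120,382,80,0,0,-16],[120,382,80,0,0,-16],[120,382,80,0,0,-16],[120,382,80,0,0,-16]]

```text
time: 19.0
tool_pos: [0.4895, -0.2459, 0.1484]
tool_rot: [-0.002, 1.0, 0.025, -0.003]
contact_force: [0.2, 0.6, -0.8]
gripper_width: 0.153
grasp_force: 60.2
```

```bash
python3 - <<'E'
from h import *
print(Rt()[1],rel([.4894,-.2426,.005],down(.0556)))
E
```

```text
[ 0.48950784 -0.24586872  0.1484047 ] (array([  0.8,  -2.7, 143.4]), array([-0.2,  0.3, -0.3]))
```

Request:
play_rows:
  steps:
    - [[0,0,30,0,0,0],[0,0,60,0,0,0],[0,0,90,0,0,0],[0,0,115,0,0,0],[0,0,130,0,0,0],[0,0,130,0,0,0],[0,0,130,0,0,0]]

```text
time: 19.58
tool_pos: [0.4895, -0.242, 0.0197]
tool_rot: [-0.001, 1.0, 0.028, -0.002]
contact_force: [1.2, -0.6, -0.3]
gripper_width: 0.151
grasp_force: 60.3
```

```bash
python3 - <<'E'
from h import *
print(Rt()[1],rel([.4894,-.2426,.005],down(.0556)))
E
```

```text
[ 0.48951961 -0.24197327  0.01973929] (array([-0.1,  0.7, 14.7]), array([-0.1,  0.2,  0. ]))
```

Request:
play_rows:
  steps:
    - [[0,0,5,0,0,0],[0,0,10,0,0,0],[0,0,13,0,0,0],[0,0,15,0,0,0],[0,0,15,0,0,0],[0,0,15,0,0,0]]

```text
time: 20.08
tool_pos: [0.4897, -0.2431, 0.0054]
tool_rot: [-0.0, 1.0, 0.028, -0.001]
contact_force: [-0.8, -0.2, -0.3]
gripper_width: 0.146
grasp_force: 60.3
```

Request:
play_rows:
  steps:
    - [[0,0,0,0,0,0],[0,0,0,0,0,0],[0,0,0,0,0,0],[0,0,0,0,0,0],[0,0,0,0,0,0],[0,0,0,0,0,0],[0,0,0,0,0,0],[0,0,0,0,0,0],[0,0,0,0,0,0],[0,0,0,0,0,0]]
  claw: 1

```text
time: 20.92
tool_pos: [0.4897, -0.243, 0.0052]
tool_rot: [-0.0, 1.0, 0.028, -0.001]
contact_force: [0.1, 0.0, 0.1]
gripper_width: 1.004
grasp_force: 0.0
```

Request:
play_rows:
  steps:
    - [[0,0,-10,0,0,0],[0,0,-40,0,0,0],[0,0,-80,0,0,0],[0,0,-120,0,0,0],[0,0,-150,0,0,0],[-40,0,-180,0,0,0],[-80,0,-200,0,0,0],[-120,0,-200,0,0,0],[-120,0,-200,0,0,0],[-120,0,-200,0,0,0]]

```text
time: 21.75
tool_pos: [0.369, -0.2502, 0.207]
tool_rot: [0.001, 1.0, 0.026, 0.0]
contact_force: [-0.0, -0.1, -0.2]
gripper_width: 0.997
grasp_force: 0.0
```

```bash
python3 - <<'E'
from h import *
s=manip.state(); print(s["tool_pos"],s["gripper_width"])
im,d=vision.grab_frame("top"); cv2.imwrite("pics/j.png",im[100:380,130:560])
P=cloud("top",d); q=P[225:292,395:425]; print("fork z",np.nanpercentile(q[q[...,2]>.006][:,2],[50,95]))
# strap: bar height points
q=P[165:250,195:320].reshape(-1,3); q=q[q[:,2]>.12]; l=(q-np.r_[c0,0])@Mc
print("strap top pts", np.median(l,0),l[:,2].max()); l=l[l[:,2]>.14]; print(np.degrees(np.arctan2(l[:,2]-.06,.055-l[:,0])).round(0)[::8])
E
```

```text
[ 0.36898975 -0.25016745  0.20695325] 0.9965963883849336
fork z [0.02241018 0.02607939]
strap top pts [0.01092797 0.00930302 0.16313316] 0.17489351031090028
[68. 69. 67. 69. 72. 66. 69. 71. 67. 70. 67. 69. 65. 68. 64. 67. 66. 67.
 65. 67. 69. 65. 67. 69. 62. 67. 68. 65. 67. 62. 66. 64. 66.]
```

View pics/j.png

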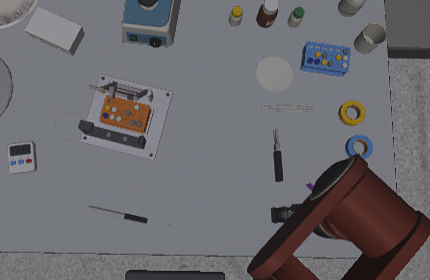

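The strap stands at about 67° (crop (125,92)). The tool lies flat on the table at crop (278,155), and the bystanders are where they were. Handing in.

```bash
python3 -c "
from plant import order
print(order.job_done())"
```

```text
the job is handed in; nothing more can be done
None
```

The job is handed in, with no verdict returned: the strap, worked only with the fork, stands open at about 67° by the depth image, the fork lies flat on the table well over 140 mm from the carrier, and the bystanders look unmoved in the last picture.

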